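# Size the copper tails for the sink and stand them in the header

### The job

Find the size of each unmarked copper tube on the board with the steel tube gauge: take the tubes one after another from the robot's left to its right and push each, lower end first, well through the gauge's widest hole and then through each smaller one in turn, down to the smallest that it passes cleanly. Then stand every tube upright in a brass header socket of its own size, right down on the stop, leaving the gauge standing on its feet and the mug, wrench, tape and soap bottle undisturbed.

Things in the scene. Friction and masses are not known exactly. Their poses are not given: they have to be found in the camera images.
- tube_1: Leftmost place of five in the row (any of the five may be absent). Bare copper tube, 110 mm long, outside diameter 15, 18 or 22 mm (unmarked), 50 to 120 g, standing on the board at the start. Origin at the centre of its lower end, z along the tube upwards; the lower end is chamfered 1.5 mm, the upper end shows the open bore.
- tube_2: Second place of five in the row (any of the five may be absent). Bare copper tube, 110 mm long, outside diameter 15, 18 or 22 mm (unmarked), 50 to 120 g, standing on the board at the start. Origin at the centre of its lower end, z along the tube upwards; the lower end is chamfered 1.5 mm, the upper end shows the open bore.
- tube_3: Third place of five in the row (any of the five may be absent). Bare copper tube, 110 mm long, outside diameter 15, 18 or 22 mm (unmarked), 50 to 120 g, standing on the board at the start. Origin at the centre of its lower end, z along the tube upwards; the lower end is chamfered 1.5 mm, the upper end shows the open bore.
- tube_4: Fourth place of five in the row (any of the five may be absent). Bare copper tube, 110 mm long, outside diameter 15, 18 or 22 mm (unmarked), 50 to 120 g, standing on the board at the start. Origin at the centre of its lower end, z along the tube upwards; the lower end is chamfered 1.5 mm, the upper end shows the open bore.
- tube_5: Rightmost place of five in the row (any of the five may be absent). Bare copper tube, 110 mm long, outside diameter 15, 18 or 22 mm (unmarked), 50 to 120 g, standing on the board at the start. Origin at the centre of its lower end, z along the tube upwards; the lower end is chamfered 1.5 mm, the upper end shows the open bore.
- board: Plywood board lying on the worktop, 100 x 380 x 12 mm (x, y, z), fixed, on which the tubes stand in one row along its y, spaced about 65 mm. Origin at the centre of its underside; at yaw 0 its +y end is at the robot's left. It lies within 0.15 rad of that.
- gauge: Tube gauge: bridge of bent steel plate standing loose on the worktop, 90 mm (x) by 210 mm (y), 40 mm high, 0.95 kg. Top plate 5 mm thick, open beneath, with four through holes in a row along y, 44 mm apart, each 1.3 mm wider than the tube it is for: from +y to -y for 22, 18, 15, 12 mm. Origin under its centre at worktop height, z up.
- gauge_22 (a point): Centre of the gauge's hole for 22 mm tube, at the plate's upper face, 40 mm above the worktop (the plate's underside is at 35 mm).
- gauge_18 (a point): Centre of the gauge's hole for 18 mm tube, at the plate's upper face, 40 mm above the worktop (the plate's underside is at 35 mm).
- gauge_15 (a point): Centre of the gauge's hole for 15 mm tube, at the plate's upper face, 40 mm above the worktop (the plate's underside is at 35 mm).
- gauge_12 (a point): Centre of the gauge's hole for 12 mm tube, at the plate's upper face, 40 mm above the worktop (the plate's underside is at 35 mm).
- header: Brass manifold: bar 30 mm thick, 300 mm long along y, clipped to the worktop (fixed), with six upright sockets open at the top in a row along y, 46 mm apart: from +y to -y two for 22, two for 18, two for 15 mm tube. Mouths 58 mm above the worktop, 24 mm deep to a flat stop, bore 1.3 mm wider than the tube, wall 5 mm. Origin under its centre at worktop height, z up.
- port_22a (a point): Socket for 22 mm tube: the centre of its stop (inner floor), 34 mm above the worktop, 24 mm below the mouth; z up.
- port_22b (a point): Socket for 22 mm tube: the centre of its stop (inner floor), 34 mm above the worktop, 24 mm below the mouth; z up.
- port_18a (a point): Socket for 18 mm tube: the centre of its stop (inner floor), 34 mm above the worktop, 24 mm below the mouth; z up.
- port_18b (a point): Socket for 18 mm tube: the centre of its stop (inner floor), 34 mm above the worktop, 24 mm below the mouth; z up.
- port_15a (a point): Socket for 15 mm tube: the centre of its stop (inner floor), 34 mm above the worktop, 24 mm below the mouth; z up.
- port_15b (a point): Socket for 15 mm tube: the centre of its stop (inner floor), 34 mm above the worktop, 24 mm below the mouth; z up.
- mug: Bystander: white mug, 82 mm across, 92 mm high. Origin under its centre.
- wrench: Bystander: steel wrench lying flat, 170 mm long along its x. Origin under its centre.
- tape_roll: Bystander: small roll of white thread-seal tape lying flat, 54 mm across, 19 mm high. Origin under its centre.
- soap: Bystander: green soap bottle, 60 mm across, 150 mm high. Origin under its centre.
Mind the look-alikes: they are no part of the job. What is shaped like the tube_2 but pink is not meant.

How it is judged:
By the outcome, as a careful person would: the job done as asked, in the order asked, and still so for the second after the job is handed in, with the robot touching nothing.
Of tube_1, tube_2, tube_3, tube_4, tube_5 only 3 to 4 are there at a start; the rules pass over those that are not, and their reading is None.
At some moment in a run one of gauge may be knocked a few centimetres aside while the robot is not near it.
It also fails if it takes over 210 s, if anything falls off the work surface, if the arm or the gripper's body presses on something with over 40 N, if the wrist force passes 120 N, or if a joint passes its speed limit or range.

### The arm

A 6-joint arm with a two-finger parallel gripper is mounted at the origin on the work surface. World frame = base frame: x ahead of the robot, y to its left, z up, the work surface at z = 0. Lengths are in m, angles in degrees, forces in N, time in s.
With the tool pointing down it reaches from about 0.3 to 0.75 m from the base axis. Payload 8.5 kg.
Tool frame: the origin (TCP) lies midway between the tips of the shut fingers; the grasp point (between the pads) lies 19 mm behind it; z points along the fingers, y is the line along which they close (so a half turn about z gives the same grasp; the last joint's range is limited). The gripper opens to 85 mm and grips with 20 to 120 N. Pads are 22 mm wide; open, the fingers measure 114 mm over their backs; the gripper's body (76 mm by 85 mm) begins 54 mm behind the grasp point. The pads swing forward as they close: fully open they stand 13 mm farther back than shut.
Start: joints at [55.674, 21.807, 74.336, -0, 83.858, -12.336], TCP at [0.206, 0.51, 0.231] pointing down, gripper open.
Joint ranges: [-178.18, 178.18], [-50.72, 133.34], [12.68, 142.11], [-81.47, 261.47], [9.98, 163.14], [-165.26, 165.26]. Speed limits (degrees/s): [136.94, 136.94, 180, 180, 180, 180].

### API

Orientations are given as a 3x3 rotation matrix whose columns are the frame's x, y, z axes.
In Python, from rig import monitor, optics, close_job, models gives the robot as it stands.
- The arm moves only by the tool step_arm, never from a script. Its arguments are lists of equal length, an entry for each row: "fingers": the closure, from -1 (fully open) to 1 (shut); "travel": the shift along the tool's x, y, z scaled (see below), a list of three; "twist": the turn about the tool's z scaled (see below). In form: {"fingers": [fingers, ...], "travel": [[tx, ty, tz], ...], "twist": [twist, ...]}. A call has 1 to 10 rows; each row shifts and turns the commanded pose from where the row before left it, along the tool's axes as they then stand; what a row does not reach is not made up. The controller multiplies each number of a shift by 100 mm and each number of a turn by pi rad. A row lasts 1/8 s, in which the tool goes at most 62.5 mm and 10.7 degrees, less where a joint would pass 70% of its speed; a pose out of reach is approached as far as the arm can. A call with a number of a shift or a turn outside -1 to 1 is refused whole. A call with a gripper value outside its range is refused whole. The fingers move at their own pace and stop on an object; "force" is the grip in N (left out, the last holds). Time passes only in rows, so rows that do not move let the fingers close. It gives the time, the measured TCP pose, the force, the opening and the grip force at its end, in the units of the state.
- monitor.observe(): the state, without advancing time (a new reading comes with each control period).
- optics.get_image(name): name is "scene" or "side" or "wrist"; returns (picture, depth): 480x640x3 uint8, blue, green, red; 480x640 float32, m along the optical axis (not along the pixel's ray), 0 where there is no reading.
- optics.get_calibration(name): a dict with "vertical_fov" (degrees; the focal length in pixels is half the picture's height over the tangent of half this angle, whatever the lens; pixels are square), "cx", "cy" (the principal point, pixels), "world_from_camera" (4x4, takes a point from camera to world coordinates). Camera axes: x right, y up, looking along -z (the intrinsics and any distortion apply to the point x, -y, -z); pixel columns grow to the right and rows downward; lengths in m; the calibration is good to about 2 mm. The wrist camera is an equidistant fisheye: a pixel r from the principal point sees the ray r / f radians off the axis. A picture is of the moment at which its call begins: read the wrist's pose just before it. get_calibration takes no time and is no camera call; for the wrist camera it gives the pose at the moment of the call.
- close_job(): hands the job in; it is judged then, once.
Trained networks look in the newest picture that a camera, given by its name, has taken for a name from the list of things; names that differ only in an ending like _2 or _b are one class to them, and where a whole thing is asked for, a point or a joint stands for the part that bears it (a point fixed in the world has none). Each returns a list of dicts, best first, with "confidence" (0 to 1); they miss things now and then, are a little off and sometimes report something else, mostly with a low value. They report only what shows in the picture. A call takes as long as a camera call. They do not tell look-alikes from the thing itself.
- models.trace(camera, query): "mask" (480x640 bool, what is visible of it) and "point" ([column, row] in pixels, amid what is visible of it).
- models.landmark_of(camera, query): "point" ([column, row] in pixels: a listed point, or the origin of a listed thing).
The state is a dict: "time_s": time; "q": joint angles; "qvel": joint speeds; "joint_efforts": joint torques, N m; "position": TCP position; "tool_rot": TCP orientation; "ft_force": force on the tool from outside, world axes, zero at the start; "wrist_torque": the same for the moment, N m; "grip_width": finger opening in m; "gripper_force": force on a finger pad.
Only numpy, scipy, OpenCV 4.12 (cv2) and the standard library are available. Lean on these libraries where they do the work, as an engineer would, in place of code of your own. Each camera call takes 0.05 s, during which the arm holds its last target. There are 200 camera calls.

## Working session

There is one attempt and no reset: what is moved stays moved. The work goes in short steps, Python scripts to look and compute and a tool call to move; the robot and the scene stay as the last step left them, time stands still between calls to the robot, and variables do not carry over. Pictures are saved under pics/ and viewed, at most 16 in all, crops included, and the job is handed in when it is done.

Besides the shell and the picture viewer there is one more tool, called after "Emit:" by a JSON object that holds its "op" and its "data". step_arm: Moves the arm, as the interface text tells. Its arguments: {"type":"object","properties":{"fingers":{"type":"array","items":{"type":"number"}},"travel":{"type":"array","items":{"type":"array","items":{"type":"number"}}},"twist":{"type":"array","items":{"type":"number"}},"force":{"type":"number"}},"required":["fingers","travel","twist"]}

```bash
mkdir -p pics; ls; cat > h.py <<'E'
import numpy as np, cv2
from rig import monitor, optics, close_job, models
def grab(n, save=None):
    c=optics.get_calibration(n); im,d=optics.get_image(n)
    if save: cv2.imwrite('pics/'+save,im)
    return im,d,c
def foc(c): return 240/np.tan(np.radians(c['vertical_fov'])/2)
def ray(c,n,u,v):
    u=np.asarray(u,float);v=np.asarray(v,float);f=foc(c);a=(u-c['cx'])/f;b=(v-c['cy'])/f
    if n=='wrist':
        r=np.hypot(a,b)+1e-12;s=np.tan(np.minimum(r,1.5))/r;a=a*s;b=b*s
    return a,b
def pts(d,c,n,u,v):
    a,b=ray(c,n,u,v);z=d[np.asarray(v,int),np.asarray(u,int)]
    P=np.stack([a*z,-b*z,-z,np.ones_like(z)],-1)
    return (P@np.array(c['world_from_camera']).T)[...,:3]
def onplane(c,n,u,v,h):
    a,b=ray(c,n,u,v);T=np.array(c['world_from_camera'])
    D=np.stack([a,-b,-np.ones_like(a)],-1)@T[:3,:3].T;o=T[:3,3]
    return o+D*((h-o[2])/D[...,2])[...,None]
def proj(c,n,P):
    T=np.linalg.inv(np.array(c['world_from_camera']));p=T[:3,:3]@np.asarray(P,float)+T[:3,3]
    x,y,z=p[0],-p[1],-p[2];f=foc(c)
    if n=='wrist':
        r=np.hypot(x,y);th=np.arctan2(r,z);s=f*th/(r+1e-12);return c['cx']+x*s,c['cy']+y*s
    return c['cx']+f*x/z,c['cy']+f*y/z
E
python3 - <<'E'
from h import *
s=monitor.observe();print(s)
for n in('scene','side','wrist'):
    im,d,c=grab(n,n+'0.png');print(n,c['vertical_fov'],c['cx'],c['cy'],np.round(c['world_from_camera'],3).tolist())
E
```

```text
pics
{'time_s': 0.0, 'q': array([ 5.56733767e+01,  2.18394804e+01,  7.43837763e+01, -6.14976885e-04,
        8.38585769e+01, -1.23373839e+01]), 'qvel': array([ 0.0662066 ,  0.00159345,  0.01018945,  0.04853914, -0.0031371 ,
        0.04212106]), 'joint_efforts': array([-2.86950499e-04, -4.48444104e+01, -2.31275171e+01, -1.39527597e-04,
        4.83371128e-03,  5.06892559e-05]), 'position': array([0.20578875, 0.50973588, 0.23073168]), 'tool_rot': array([[-9.27254508e-01,  3.74430826e-01, -7.96599784e-04],
       [ 3.74431557e-01,  9.27253797e-01, -1.18553141e-03],
       [ 2.94750671e-04, -1.39756144e-03, -9.99998980e-01]]), 'ft_force': array([-0.11253662, -0.20526284,  0.47273196]), 'wrist_torque': array([-0.00525633, -0.0117917 ,  0.01486996]), 'gripper_force': 0.0, 'grip_width': 0.08543668023542625}
scene 56.589508954908 320.532745499452 237.59441270605004 [[-0.582, -0.51, 0.633, 1.175], [0.813, -0.351, 0.464, 0.445], [-0.014, 0.785, 0.619, 0.652], [0.0, 0.0, 0.0, 1.0]]
side 57.80933501605212 321.0618134351732 235.11791653593448 [[-0.899, 0.32, -0.299, 0.23], [-0.437, -0.637, 0.635, 0.625], [0.013, 0.701, 0.713, 0.802], [0.0, 0.0, 0.0, 1.0]]
wrist 65.70646984690485 320.81492547616114 242.14400337493987 [[0.375, -0.888, -0.266, 0.137], [0.927, 0.358, 0.109, 0.538], [-0.002, -0.288, 0.958, 0.374], [0.0, 0.0, 0.0, 1.0]]
```

View pics/scene0.png

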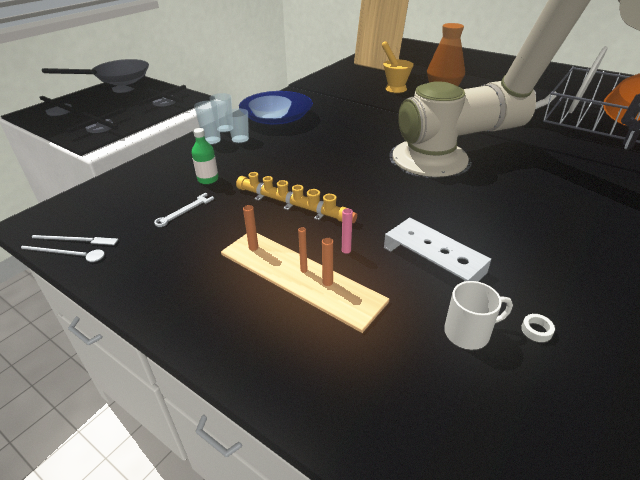

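View pics/side0.png

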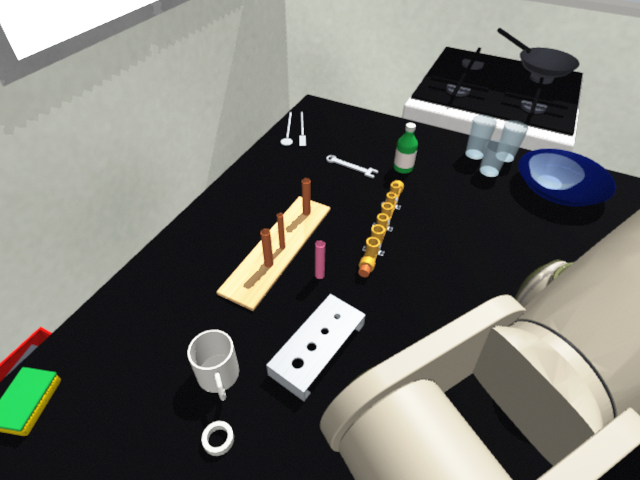

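```bash
python3 - <<'E'
from h import *
for n in('scene','side'):
    im,d,c=grab(n)
    for q in ['tube_1','board','gauge','header','mug','soap','wrench','tape_roll']:
        for r in models.trace(n,q):
            m=r['mask'];v,u=np.nonzero(m);P=pts(d,c,n,u,v)
            print(n,q,round(r['confidence'],2),np.round(r['point']),np.round(np.percentile(P,[2,50,98],axis=0),3).tolist(),im[v,u].mean(0).round())
    for q in ['gauge_22','gauge_18','gauge_15','gauge_12']:
        for r in models.landmark_of(n,q)[:3]:
            print(n,q,round(r['confidence'],2),np.round(r['point'],1),onplane(c,n,*r['point'],.04).round(4))
    for q in ['port_22a','port_18a','port_15a']:
        for r in models.landmark_of(n,q)[:3]:
            print(n,q,round(r['confidence'],2),np.round(r['point'],1),onplane(c,n,*r['point'],.034).round(4))
E
```

```text
scene tube_1 0.77 [343. 228.] [[0.504, 0.023, 0.006], [0.522, 0.036, 0.066], [0.526, 0.042, 0.109]] [126. 105. 184.]
scene tube_1 0.63 [303. 248.] [[0.519, -0.079, 0.001], [0.637, 0.004, 0.075], [0.64, 0.009, 0.122]] [ 64.  98. 154.]
scene tube_1 0.58 [251. 227.] [[0.623, -0.171, 0.011], [0.643, -0.132, 0.077], [0.648, -0.127, 0.122]] [ 63.  95. 150.]
scene board 0.91 [310. 282.] [[0.6, -0.176, 0.005], [0.656, 0.034, 0.011], [0.697, 0.186, 0.014]] [170. 224. 241.]
scene board 0.57 [301. 248.] [[0.625, -0.005, 0.014], [0.637, 0.004, 0.074], [0.64, 0.009, 0.122]] [ 66. 100. 156.]
scene board 0.55 [202. 158.] [[0.453, -0.475, 0.005], [0.484, -0.448, 0.075], [0.503, -0.434, 0.151]] [112. 148. 108.]
scene gauge 0.74 [441. 246.] [[0.379, 0.103, 0.002], [0.436, 0.216, 0.039], [0.487, 0.314, 0.041]] [216. 215. 212.]
scene header 0.81 [296. 196.] [[0.39, -0.345, -0.0], [0.444, -0.178, 0.032], [0.469, -0.008, 0.059]] [ 71. 132. 163.]
scene mug 0.71 [474. 315.] [[0.533, 0.306, -0.0], [0.602, 0.348, 0.056], [0.625, 0.392, 0.092]] [164. 171. 172.]
scene soap 0.57 [201. 159.] [[0.455, -0.475, 0.00
[... 3527 characters left out ...]
241 0.1834 0.04  ]
side gauge_18 0.83 [317.7 348.8] [0.4184 0.2298 0.04  ]
side gauge_18 0.72 [312.3 343.1] [0.4335 0.2233 0.04  ]
side gauge_15 0.9 [325.3 329.3] [0.4241 0.1834 0.04  ]
side gauge_15 0.83 [317.7 348.8] [0.4184 0.2298 0.04  ]
side gauge_15 0.72 [312.3 343.1] [0.4335 0.2233 0.04  ]
side gauge_12 0.9 [325.3 329.3] [0.4241 0.1834 0.04  ]
side gauge_12 0.83 [317.7 348.8] [0.4184 0.2298 0.04  ]
side gauge_12 0.72 [312.3 343.1] [0.4335 0.2233 0.04  ]
side port_22a 0.97 [371.8 248.4] [ 0.4224 -0.0736  0.034 ]
side port_18a 0.94 [381.5 223.1] [ 0.4323 -0.1672  0.034 ]
side port_18a 0.25 [402.6 164.8] [ 0.4634 -0.4302  0.034 ]
side port_15a 0.76 [391.7 197.3] [ 0.4428 -0.2752  0.034 ]
```

The scene view shows the pink look-alike at (346,230), standing off the board. The real copper tubes on the board are at scene pixels (328,262), (303,248) and (251,227). By board position these are tube_2, tube_3 and tube_5. The gauge is at (441,246), the header at (296,196), and the mug beside the gauge at (474,315). I choose only the brown tubes and will check them in a close crop before grasping. First I square up the tool and look at the gauge.

Emit:
{"op": "step_arm", "data": {"fingers": [-1, -1, -1, -1, -1, -1, -1], "travel": [[0, 0, 0], [0, 0, 0], [0, 0, 0], [0, 0, 0], [0, 0, 0], [0, 0, 0], [0, 0, 0]], "twist": [0.059, 0.059, 0.059, 0.059, 0.059, 0.059, 0.0238]}}

```text
time_s: 2.62
position: [0.2059, 0.51, 0.2313]
tool_rot: [[0.004, 1.0, -0.0], [1.0, -0.004, 0.0], [0.0, -0.0, -1.0]]
ft_force: [0.2, 0.0, 0.4]
grip_width: 0.0854
gripper_force: 0.0
```

Emit:
{"op": "step_arm", "data": {"fingers": [-1, -1, -1, -1, -1, -1, -1], "travel": [[-0.5, 0.37, 0], [-0.5, 0.37, 0], [-0.5, 0.37, 0], [-0.5, 0.37, 0], [-0.5, 0.37, 0], [-0.5, 0.37, 0], [0, 0, 0]], "twist": [0, 0, 0, 0, 0, 0, 0]}}

```text
time_s: 3.5
position: [0.4301, 0.207, 0.2312]
tool_rot: [[0.006, 1.0, 0.0], [1.0, -0.006, -0.0], [-0.0, 0.0, -1.0]]
ft_force: [-0.7, 0.3, 0.7]
grip_width: 0.0852
gripper_force: 0.0
```

```bash
python3 - <<'E'
from h import *
im,d,c=grab('wrist','w1.png')
for r in models.landmark_of('wrist','gauge_22'):
    print(round(r['confidence'],2),np.round(r['point'],1),onplane(c,'wrist',*r['point'],.04).round(4))
print(np.round(c['world_from_camera'],4).tolist())
E
```

```text
0.86 [311.2 279.9] [0.4196 0.1417 0.04  ]
0.75 [327.4 191.3] [0.4355 0.2281 0.04  ]
0.72 [322.3 208.6] [0.4308 0.2121 0.04  ]
0.71 [316.2 235.1] [0.4249 0.1869 0.04  ]
0.68 [333.  141.5] [0.4406 0.2733 0.04  ]
[[1.0, 0.0058, 0.002, 0.4299], [-0.0061, 0.9573, 0.2891, 0.2808], [-0.0003, -0.2891, 0.9573, 0.3739], [0.0, 0.0, 0.0, 1.0]]
```

View pics/w1.png

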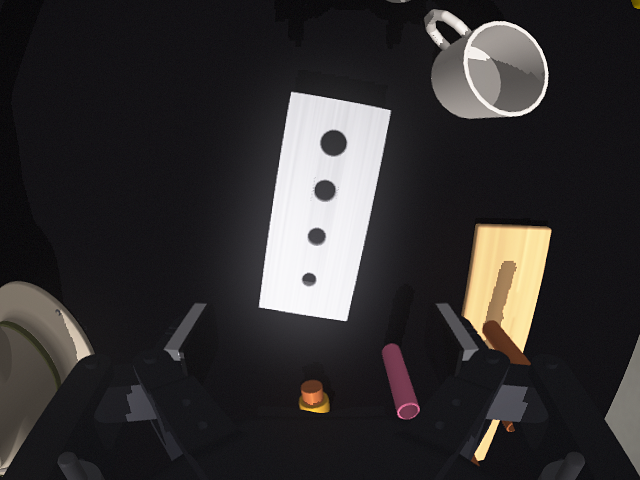

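The wrist view shows the gauge with its holes at (333,142), (325,190), (316,236) and (309,280), widest first at +y. The pink look-alike is at (400,385). Next I write a precise gauge fit and move over the header and tubes.

```bash
cat >> h.py <<'E'
def gauge_fit(im,c,n='wrist'):
    """holes -> world centres (4x2), residual; wide first"""
    g=im.min(2); b=(g>150).astype(np.uint8)
    b=cv2.morphologyEx(b,cv2.MORPH_OPEN,np.ones((3,3)))
    cs,h=cv2.findContours(b,cv2.RETR_CCOMP,cv2.CHAIN_APPROX_NONE); out=[]
    for k,ct in enumerate(cs):
        if h[0][k][3]>=0 and cv2.contourArea(ct)>40:
            W=onplane(c,n,ct[:,0,0],ct[:,0,1],.04)[:,:2].astype(np.float32)
            (x,y),(a,e),_=cv2.fitEllipse(W); out.append((x,y,(a+e)/2*1000,a/e))
    return out
def pose4(C):
    """C: list (index 0..3, x,y) -> centre-of-row origin p0, dir (towards -y hole order)"""
    k=np.array([q[0] for q in C])-1.5;X=np.array([q[1:] for q in C])
    # rigid fit
    A=np.stack([k*.044,0*k],1);Am=A.mean(0);Xm=X.mean(0)
    H=(A-Am).T@(X-Xm);th=np.arctan2(H[0,1]-H[1,0],H[0,0]+H[1,1])
    R=np.array([[np.cos(th),-np.sin(th)],[np.sin(th),np.cos(th)]])
    M=np.array([(R@(np.array([j*.044,0])-Am))+Xm for j in (-1.5,-.5,.5,1.5)])
    return M,np.degrees(th),np.abs(np.array([M[int(i+1.5)] for i in k])-X).max()
E
python3 - <<'E'
from h import *
im=cv2.imread('pics/w1.png');c=optics.get_calibration('wrist')
o=gauge_fit(im,c)
for r in o: print(np.round(r,4))
o=[r for r in o if r[3]>.8];o.sort(key=lambda r:-r[1])
M,th,e=pose4([(i,r[0],r[1]) for i,r in enumerate(o[:4])]);print(M.round(4),th,e)
E
```

```text
[ 0.4152  0.1454 14.4096  0.9859]
[ 0.4229  0.1888 17.3928  0.9888]
[ 0.4306  0.2321 20.2827  0.9957]
[ 0.4382  0.2752 24.4641  0.9929]
[ 0.609   0.3568 86.4773  0.9293]
[[0.5226 0.3091]
 [0.491  0.2785]
 [0.4594 0.2479]
 [0.4277 0.2174]] -135.95490151435877 0.08637161842610042
```

Emit:
{"op": "step_arm", "data": {"fingers": [-1, -1, -1, -1, -1, -1, -1, -1], "travel": [[-0.6, 0, 0], [-0.6, 0, 0], [-0.6, 0, 0], [-0.6, 0, 0], [-0.6, 0, 0], [-0.6, 0, 0], [-0.15, 0, 0], [0, 0, 0]], "twist": [0, 0, 0, 0, 0, 0, 0, 0]}}

```text
time_s: 4.6
position: [0.4281, -0.1641, 0.2312]
tool_rot: [[-0.001, 1.0, -0.0], [1.0, 0.001, 0.001], [0.001, -0.0, -1.0]]
ft_force: [-0.8, 1.0, -0.2]
grip_width: 0.0853
gripper_force: 0.0
```

```bash
python3 - <<'E'
from h import *
im,d,c=grab('wrist','w2.png')
for q in ('port_22a','port_18a','port_15a'):
  for r in models.landmark_of('wrist',q):
    print(q,round(r['confidence'],2),np.round(r['point'],1),onplane(c,'wrist',*r['point'],.034).round(4))
print(monitor.observe()['position'])
E
```

```text
port_22a 0.82 [317.  119.1] [ 0.4239 -0.0773  0.034 ]
port_22a 0.26 [340.2 338.4] [ 0.4479 -0.2997  0.034 ]
port_18a 0.64 [324.6 217.6] [ 0.4309 -0.1688  0.034 ]
port_18a 0.6 [341.3 342.4] [ 0.4492 -0.3048  0.034 ]
port_15a 0.56 [334.9 301.4] [ 0.4416 -0.2555  0.034 ]
[ 0.42814284 -0.16330283  0.23149178]
```

View pics/w2.png

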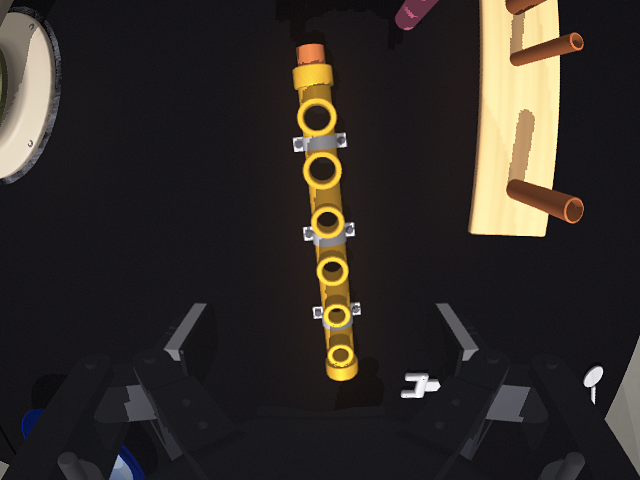

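The wrist view shows the header sockets running from 22 mm at (317,118) to 15 mm at (341,355). The board tubes are at right (upper end of the nearest at (574,210)). I fit the sockets precisely with ring templates in a rectified plane, then move above the tube row.

```bash
cat >> h.py <<'E'
def rect(im,c,n,x0,y0,h,half=.03,res=.00025):
    k=int(half/res);g=np.arange(-k,k+1)*res
    X,Y=np.meshgrid(x0+g,y0+g,indexing='ij')
    T=np.linalg.inv(np.array(c['world_from_camera']));P=np.stack([X,Y,0*X+h],-1)@T[:3,:3].T+T[:3,3]
    x,y,z=P[...,0],-P[...,1],-P[...,2];f=foc(c)
    if n=='wrist':
        r=np.hypot(x,y);s=f*np.arctan2(r,z)/(r+1e-12)
    else: s=f/z
    return cv2.remap(im,(c['cx']+x*s).astype(np.float32),(c['cy']+y*s).astype(np.float32),cv2.INTER_LINEAR)
def ring(gray,x0,y0,r1,r2,mode,res=.00025,pad=.003):
    """bright annulus r1..r2 (mode 'ring'); hole r1 dark in bright (mode 'hole')"""
    k=int(((r2 if mode=='ring' else r1)+pad)/res);g=np.arange(-k,k+1)*res
    R=np.hypot(*np.meshgrid(g,g))
    t=((R>r1)&(R<r2)) if mode=='ring' else (R>r1)
    m=(R<(r2 if mode=='ring' else r1)+pad).astype(np.float32)
    s=cv2.matchTemplate(gray.astype(np.float32),t.astype(np.float32),cv2.TM_CCOEFF_NORMED,mask=m)
    s=np.nan_to_num(s,posinf=0,neginf=0);i,j=np.unravel_index(s.argmax(),s.shape);K=gray.shape[0]//2
    return x0+(i+k-K)*res,y0+(j+k-K)*res,s.max()
E
python3 - <<'E'
from h import *
im=cv2.imread('pics/w2.png');c=optics.get_calibration('wrist')
hsv=cv2.cvtColor(im,cv2.COLOR_BGR2HSV)
pix=[(317,118),(322,170),(327,222),(333,271),(337,316),(341,355)]
L=[]
for (u,v),D in zip(pix,[22,22,18,18,15,15]):
    x,y,_=onplane(c,'wrist',u,v,.058)
    g=rect(im,c,'wrist',x,y,.058)
    r=ring(g[...,2],x,y,(D+1.3)/2e3,(D+1.3)/2e3+.005,'ring');L.append(r[:2]);print(D,np.round(r,4))
L=np.array(L);k=(np.arange(6)-2.5)*.046
px=np.polyfit(k,L[:,0],1);py=np.polyfit(k,L[:,1],1);print(px,py,np.abs(L-np.stack([np.polyval(px,k),np.polyval(py,k)],1)).round(4).tolist())
E
```

```text
22 [ 0.4235 -0.0755  0.8522]
22 [ 0.4283 -0.1209  0.8452]
18 [ 0.4331 -0.1667  0.8489]
18 [ 0.4379 -0.2124  0.8426]
15 [ 0.4424 -0.2584  0.8647]
15 [ 0.4474 -0.3044  0.8681]
[0.10341934 0.43543734] [-0.99529164 -0.18969347] [[0.0, 0.0003], [0.0, 0.0002], [0.0, 0.0001], [0.0001, 0.0002], [0.0002, 0.0], [0.0001, 0.0002]]
```

Emit:
{"op": "step_arm", "data": {"fingers": [-1, -1, -1, -1, -1, -1, -1, -1], "travel": [[0.1, 0.6, -0.1], [0.1, 0.6, -0.1], [0.1, 0.6, -0.1], [0.3, 0.25, -0.3], [0.6, 0, 0], [0.6, 0, 0], [0.55, 0, 0], [0, 0, 0]], "twist": [0, 0, 0, 0, 0, 0, 0, 0]}}

```text
time_s: 5.8
position: [0.6321, 0.0753, 0.2916]
tool_rot: [[-0.007, 1.0, 0.0], [1.0, 0.007, 0.001], [0.001, 0.0, -1.0]]
ft_force: [0.4, -0.8, 0.1]
grip_width: 0.0856
gripper_force: 0.0
```

```bash
python3 - <<'E'
from h import *
im,d,c=grab('wrist','w3.png')
for r in models.trace('wrist','tube_1'):
    v,u=np.nonzero(r['mask']);print(round(r['confidence'],2),np.round(r['point']),u.min(),u.max(),v.min(),v.max(),im[v,u].mean(0).round())
print(monitor.observe()['position'])
E
```

```text
0.91 [319. 284.] 311 328 254 304 [ 56.  87. 142.]
0.85 [321. 223.] 309 333 200 244 [ 51.  79. 131.]
0.64 [158. 300.] 143 177 261 337 [ 43. 109. 152.]
0.6 [210. 248.] 187 232 224 270 [ 83.  63. 122.]
0.56 [322. 383.] 313 332 350 412 [ 44.  69. 116.]
0.36 [279.   4.] 258 302 0 8 [132. 136. 142.]
[0.63262945 0.07132167 0.29137547]
```

View pics/w3.png

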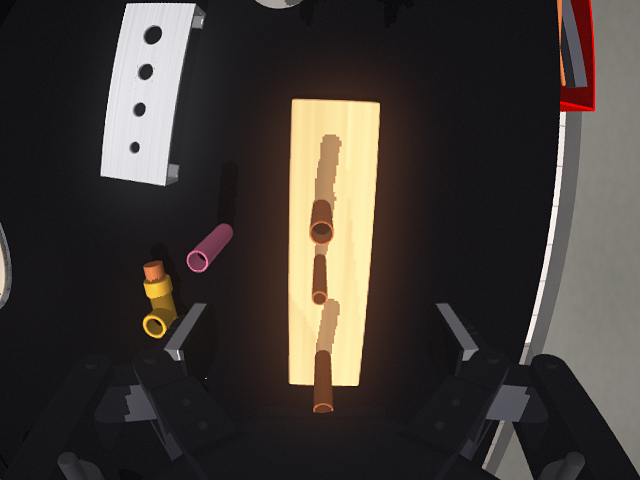

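In the wrist view tube_2's upper end is at (321,231), the thick one. tube_3 is at (319,297), the thin one, and tube_5 at (322,407). All are brown and on the board. The pink one at (199,261) is off the board and stays out of it. I'll do a close crop and fit the rims.

```bash
cat >> h.py <<'E'
def tube_top(im,c,n,x,y,h=.122):
    g=rect(im,c,n,x,y,h,.02);best=None
    for D in (15,18,22):
        r=ring(g[...,2],x,y,D/2e3-.0014,D/2e3,'ring',pad=.0015)
        if best is None or r[2]>best[1][2]: best=(D,r)
        print('   ',D,np.round(r,4))
    return best
E
python3 - <<'E'
from h import *
im,d,c=grab('wrist','w4.png');print(monitor.observe()['position'])
for u,v in((321,231),(319,297),(322,407)):
    x,y,_=onplane(c,'wrist',u,v,.122);b=tube_top(im,c,'wrist',x,y);print(b[0],np.round(b[1],4))
cv2.imwrite('pics/c4.png',cv2.resize(im[180:430,180:400],None,fx=2.3,fy=2.3,interpolation=cv2.INTER_CUBIC))
E
```

```text
[0.63279462 0.0702299  0.29133305]
    15 [0.6308 0.067  0.3146]
    18 [0.6318 0.0657 0.3539]
    22 [0.6318 0.0632 0.4917]
22 [0.6318 0.0632 0.4917]
    15 [6.303e-01 3.000e-04 4.284e-01]
    18 [ 0.6298 -0.0012  0.2803]
    22 [0.6296 0.0043 0.2619]
15 [6.303e-01 3.000e-04 4.284e-01]
    15 [ 0.6313 -0.1385  0.3737]
    18 [ 0.6331 -0.1373  0.33  ]
    22 [ 0.6351 -0.1388  0.3509]
15 [ 0.6313 -0.1385  0.3737]
```

View pics/c4.png

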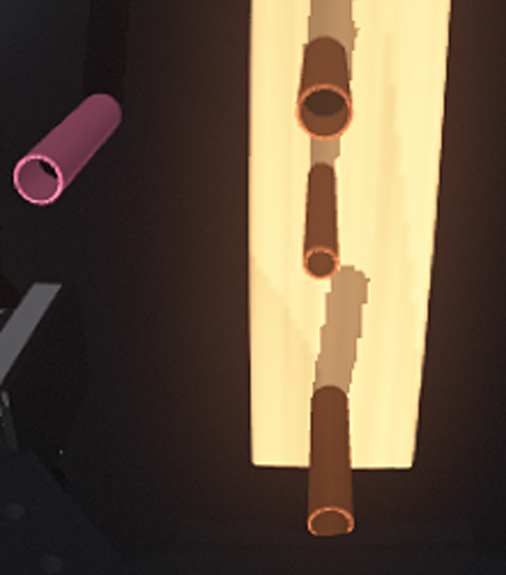

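The crop shows three copper tubes (rims at crop (325,110), (321,262), (330,520)) and the pink decoy at left. I start with tube_2.

Emit:
{"op": "step_arm", "data": {"fingers": [-1, -1, -1, -1, -1], "travel": [[-0.03, 0, 0.5], [-0.02, 0, 0.5], [0, 0, 0.2], [0, 0, 0], [0, 0, 0]], "twist": [0, 0, 0, 0, 0]}}

```text
time_s: 6.58
position: [0.6336, 0.0643, 0.1727]
tool_rot: [[0.001, 1.0, 0.002], [1.0, -0.001, -0.0], [-0.0, 0.002, -1.0]]
ft_force: [0.4, 0.3, -0.0]
grip_width: 0.0857
gripper_force: 0.0
```

```bash
python3 - <<'E'
from h import *
print(monitor.observe()['position'])
im,d,c=grab('wrist','w5.png')
print(onplane(c,'wrist',*proj(c,'wrist',[.632,.065,.122]),.122))
b=tube_top(im,c,'wrist',.632,.065)
g=rect(im,c,'wrist',.632,.065,.122,.02)
cv2.imwrite('pics/c5.png',np.hstack([cv2.resize(g,(480,480)),im[::1,160:]]))
E
```

```text
[0.63361317 0.06433899 0.17273094]
[0.632 0.065 0.122]
    15 [0.632  0.0672 0.3035]
    18 [0.6318 0.0658 0.3211]
    22 [0.6318 0.0632 0.5122]
```

View pics/c5.png

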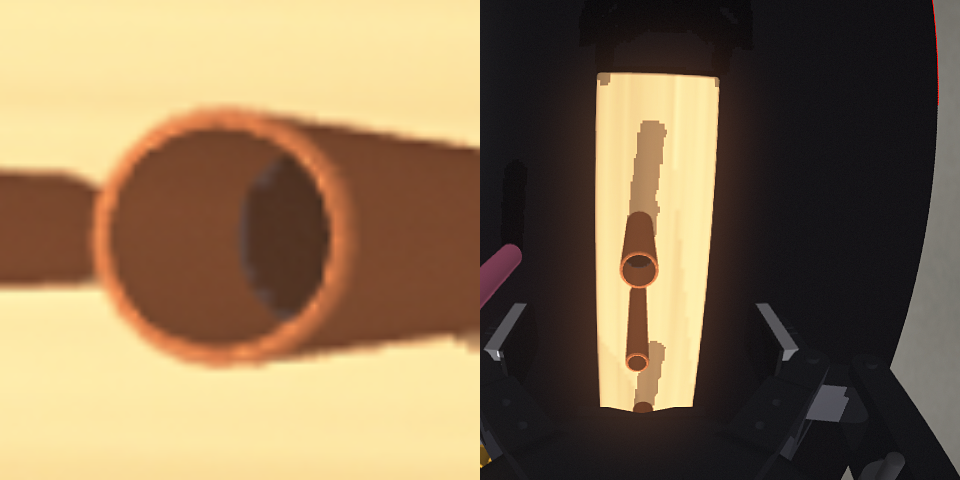

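The tube_2 rim is 22 mm across, centred at about (0.6317, 0.0635). Descend, grip and lift.

Emit:
{"op": "step_arm", "data": {"fingers": [-1, -1, -1, -1, 1, 1, 1, 1, 1, 1], "travel": [[-0.008, -0.019, 0.4], [0, 0, 0.4], [0, 0, 0.1], [0, 0, 0], [0, 0, 0], [0, 0, 0], [0, 0, 0], [0, 0, 0], [0, 0, 0], [0, 0, 0]], "twist": [0, 0, 0, 0, 0, 0, 0, 0, 0, 0], "force": 60}}

```text
time_s: 7.88
position: [0.6314, 0.0642, 0.0819]
tool_rot: [[-0.0, 1.0, 0.001], [1.0, 0.0, -0.0], [-0.0, 0.001, -1.0]]
ft_force: [1.0, -1.3, 5.7]
grip_width: 0.0206
gripper_force: 58.6
```

Emit:
{"op": "step_arm", "data": {"fingers": [1, 1, 1, 1, 1, 1, 1, 1, 1, 1], "travel": [[0, 0, -0.2], [0, 0, -0.4], [0, 0, -0.25], [0.32, -0.386, 0], [0.32, -0.386, 0], [0.32, -0.386, 0], [0.32, -0.386, 0], [0.33, -0.386, 0], [0, 0, 0], [0, 0, 0]], "twist": [0, 0, 0, 0, 0, 0, 0, 0, 0, 0]}}

```text
time_s: 9.12
position: [0.4383, 0.2251, 0.1662]
tool_rot: [[-0.0, 1.0, -0.0], [1.0, 0.0, -0.0], [-0.0, -0.0, -1.0]]
ft_force: [0.2, -0.8, -0.3]
grip_width: 0.0207
gripper_force: 58.9
```

```bash
cat >> h.py <<'E'
D0=np.array([[.4382,.2752],[.4306,.2321],[.4229,.1888],[.4152,.1454]])
def look(ztop,D,exp,save):
    """holding a tube: rim estimate vs tcp, and gauge holes near expected"""
    s=monitor.observe();p=s['position'];print('tcp',p.round(4),s['tool_rot'][:,2].round(4),'w',round(s['grip_width'],4))
    im,d,c=grab('wrist',save)
    for (x,y),Dh in zip(exp,(23.3,19.3,16.3,13.3)):
        g=rect(im,c,'wrist',x,y,.04,.03);r=ring(g.min(2),x,y,Dh/2e3,0,'hole');print('hole',Dh,np.round(r,4))
    g=rect(im,c,'wrist',p[0],p[1],ztop,.02)
    r=ring(g[...,2],p[0],p[1],D/2e3-.0014,D/2e3,'ring',pad=.0015);print('rim-tcp',np.round([r[0]-p[0],r[1]-p[1],r[2]],4))
    G=rect(im,c,'wrist',*exp[0],.04,.03)
    cv2.imwrite('pics/L_'+save,np.hstack([cv2.resize(g,(240,240)),cv2.resize(G,(240,240)),cv2.resize(im[:,:],(320,240))]))
E
python3 - <<'E'
from h import *
look(monitor.observe()['position'][2]+.040,22,D0,'w6.png')
E
```

```text
tcp [0.4383 0.2251 0.1662] [-1.e-04 -3.e-04 -1.e+00] w 0.0207
hole 23.3 [0.4412 0.2727 0.876 ]
hole 19.3 [0.4331 0.2294 0.9517]
hole 16.3 [0.4249 0.186  0.472 ]
hole 13.3 [0.3955 0.1602 0.5058]
rim-tcp [-7.000e-04 -5.000e-04  6.354e-01]
```

View pics/L_w6.png

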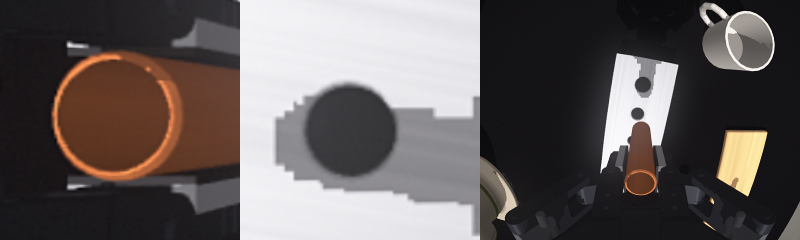

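The gauge's hole 22 sits at about (0.441, 0.2727), with a camera bias of roughly −0.7 mm. The tube is gripped straight. I move above the hole and ease in.

Emit:
{"op": "step_arm", "data": {"fingers": [1, 1, 1, 1, 1, 1, 1, 1], "travel": [[0.48, 0.033, 0.1], [0, 0, 0.36], [0, 0, 0], [0, 0, 0.05], [0, 0, 0.04], [0, 0, 0.03], [0, 0, 0], [0, 0, 0]], "twist": [0, 0, 0, 0, 0, 0, 0, 0]}}

```text
time_s: 10.18
position: [0.4414, 0.2732, 0.1086]
tool_rot: [[-0.0, 1.0, 0.0], [1.0, 0.0, 0.0], [0.0, 0.0, -1.0]]
ft_force: [-0.1, -1.0, -0.7]
grip_width: 0.0205
gripper_force: 58.9
```

Emit:
{"op": "step_arm", "data": {"fingers": [1, 1, 1, 1], "travel": [[0, 0, 0.03], [0, 0, 0.03], [0, 0, 0.03], [0, 0, 0]], "twist": [0, 0, 0, 0]}}

```text
time_s: 10.68
position: [0.4412, 0.2732, 0.099]
tool_rot: [[-0.0, 1.0, -0.001], [1.0, 0.0, -0.0], [-0.0, -0.001, -1.0]]
ft_force: [0.2, -0.3, -1.6]
grip_width: 0.0206
gripper_force: 58.9
```

Emit:
{"op": "step_arm", "data": {"fingers": [1, 1, 1, 1, 1, 1, 1], "travel": [[0, 0, 0.06], [0, 0, 0.06], [0, 0, 0.05], [0, 0, 0.02], [0, 0, 0], [0, 0, 0], [0, 0, 0]], "twist": [0, 0, 0, 0, 0, 0, 0]}}

```text
time_s: 11.55
position: [0.4414, 0.2732, 0.0805]
tool_rot: [[-0.0, 1.0, 0.0], [1.0, 0.0, 0.0], [0.0, 0.0, -1.0]]
ft_force: [0.4, -0.1, -1.0]
grip_width: 0.0209
gripper_force: 58.9
```

Tube 1 of the row (22 mm) passes the 22 hole cleanly, with the lower end at about 10 mm. The camera measured 22 mm, so no smaller hole applies. Withdraw and go to the header.

Emit:
{"op": "step_arm", "data": {"fingers": [1, 1, 1, 1, 1, 1, 1, 1, 1, 1], "travel": [[0, 0, -0.25], [0, 0, -0.35], [0, 0, -0.5], [-0.58, -0.02, 0], [-0.58, -0.03, 0], [-0.58, -0.03, 0], [-0.58, -0.02, 0], [-0.58, -0.02, 0], [-0.58, -0.02, 0], [-0.58, -0.02, 0]], "twist": [0, 0, 0, 0, 0, 0, 0, 0, 0, 0]}}

```text
time_s: 12.8
position: [0.425, -0.1347, 0.1906]
tool_rot: [[0.0, 1.0, 0.001], [1.0, -0.0, -0.0], [-0.0, 0.001, -1.0]]
ft_force: [0.7, 0.1, -1.5]
grip_width: 0.0206
gripper_force: 59.1
```

Emit:
{"op": "step_arm", "data": {"fingers": [1, 1, 1], "travel": [[0, 0, 0], [0, 0, 0], [0, 0, 0]], "twist": [0, 0, 0]}}

```text
time_s: 13.18
position: [0.4254, -0.1316, 0.1904]
tool_rot: [[-0.002, 1.0, -0.0], [1.0, 0.002, 0.0], [0.0, -0.0, -1.0]]
ft_force: [0.7, -0.4, -1.1]
grip_width: 0.0205
gripper_force: 59.1
```

```bash
cat >> h.py <<'E'
H0=np.array([[.4235,-.0755],[.4283,-.1209],[.4331,-.1667],[.4379,-.2124],[.4424,-.2584],[.4474,-.3044]])
def lookh(idx,ztop,D,save):
    s=monitor.observe();p=s['position'];print('tcp',p.round(4),s['tool_rot'][:,2].round(4),'w',round(s['grip_width'],4))
    im,d,c=grab('wrist',save);Ds=(22,22,18,18,15,15);ims=[]
    for i in idx:
        x,y=H0[i];g=rect(im,c,'wrist',x,y,.058);r0=(Ds[i]+1.3)/2e3
        r=ring(g[...,2],x,y,r0,r0+.005,'ring');print('port',i,Ds[i],np.round(r,4))
        ims.append(cv2.resize(g,(240,240)))
    g=rect(im,c,'wrist',p[0],p[1],ztop,.02)
    r=ring(g[...,2],p[0],p[1],D/2e3-.0014,D/2e3,'ring',pad=.0015);print('rim-tcp',np.round([r[0]-p[0],r[1]-p[1],r[2]],4))
    cv2.imwrite('pics/H_'+save,np.hstack([cv2.resize(g,(240,240))]+ims[:1]+[cv2.resize(im,(320,240))]))
E
python3 - <<'E'
from h import *
lookh([0,1],monitor.observe()['position'][2]+.040,22,'w7.png')
E
```

```text
tcp [ 0.4254 -0.1316  0.1904] [-0.e+00  2.e-04 -1.e+00] w 0.0205
port 0 22 [ 0.4235 -0.0758  0.7495]
port 1 22 [ 0.4283 -0.1216  0.8584]
rim-tcp [-0.0007 -0.0008  0.6458]
```

View pics/H_w7.png

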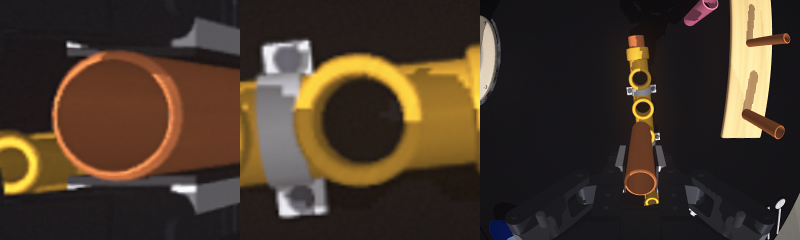

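Emit:
{"op": "step_arm", "data": {"fingers": [1, 1, 1, 1, 1, 1, 1, 1], "travel": [[0.565, -0.012, 0], [0, 0, 0.3], [0, 0, 0.3], [0, 0, 0], [0, 0, 0.04], [0, 0, 0.03], [0, 0, 0], [0, 0, 0]], "twist": [0, 0, 0, 0, 0, 0, 0, 0]}}

```text
time_s: 14.22
position: [0.4242, -0.0762, 0.1237]
tool_rot: [[-0.0, 1.0, 0.0], [1.0, 0.0, 0.0], [0.0, 0.0, -1.0]]
ft_force: [-1.9, 2.1, 0.9]
grip_width: 0.0206
gripper_force: 59.0
```

Emit:
{"op": "step_arm", "data": {"fingers": [1, 1, 1, 1, 1, 1, 1], "travel": [[0.007, -0.004, 0.05], [0, 0, 0.05], [0, 0, 0.05], [0, 0, 0.03], [0, 0, 0.02], [0, 0, 0], [0, 0, 0]], "twist": [0, 0, 0, 0, 0, 0, 0]}}

```text
time_s: 15.1
position: [0.4239, -0.0757, 0.1038]
tool_rot: [[-0.0, 1.0, 0.001], [1.0, 0.0, -0.0], [-0.0, 0.001, -1.0]]
ft_force: [-1.0, 2.0, 6.8]
grip_width: 0.0206
gripper_force: 59.6
```

Emit:
{"op": "step_arm", "data": {"fingers": [-1, -1, -1, -1, -1, -1, -1, -1, -1, -1], "travel": [[0, 0, 0], [0, 0, 0], [0, 0, 0], [0, 0, -0.2], [0, 0, -0.55], [0.19, 0.515, 0], [0.19, 0.515, 0], [0.19, 0.515, 0], [0.19, 0.515, 0], [0, 0, 0]], "twist": [0, 0, 0, 0, 0, 0, 0, 0, 0, 0]}}

```text
time_s: 16.35
position: [0.6318, 0.0017, 0.1767]
tool_rot: [[-0.002, 1.0, -0.001], [1.0, 0.002, 0.0], [0.0, -0.001, -1.0]]
ft_force: [-0.7, 1.2, -1.3]
grip_width: 0.0852
gripper_force: 0.0
```

Emit:
{"op": "step_arm", "data": {"fingers": [-1, -1, -1], "travel": [[0, 0, 0], [0, 0, 0], [0, 0, 0]], "twist": [0, 0, 0]}}

```text
time_s: 16.73
position: [0.6293, -0.0, 0.1788]
tool_rot: [[0.001, 1.0, 0.0], [1.0, -0.001, -0.0], [-0.0, 0.0, -1.0]]
ft_force: [0.7, 0.2, 0.3]
grip_width: 0.0853
gripper_force: 0.0
```

```bash
python3 - <<'E'
from h import *
print(monitor.observe()['position'])
im,d,c=grab('wrist','w8.png')
b=tube_top(im,c,'wrist',.630,0.)
g=rect(im,c,'wrist',.63,0.,.122,.02);g2=rect(im,c,'wrist',.632,-.136,.122,.02)
si,_,_=grab('side','s8.png')
cv2.imwrite('pics/c8.png',np.hstack([cv2.resize(g,(240,240)),cv2.resize(si[100:400,150:450],(240,240)),cv2.resize(im,(320,240))]))
E
```

```text
[ 6.29274386e-01 -3.25231985e-06  1.78842761e-01]
    15 [6.302e-01 5.000e-04 4.215e-01]
    18 [ 0.6302 -0.0012  0.3266]
    22 [0.6305 0.0042 0.2804]
```

View pics/c8.png

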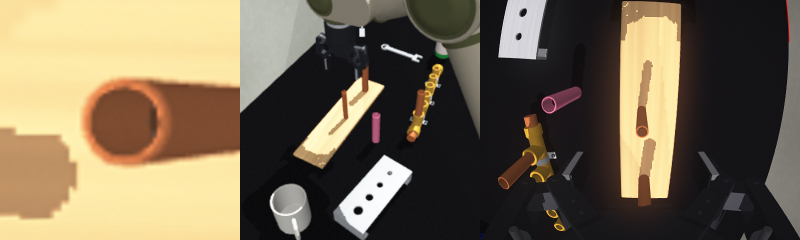

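Tube_2 is standing in socket 22a. Tube_3's rim is about 15 mm wide, centred at (0.6302, 0.0006). Grip it.

Emit:
{"op": "step_arm", "data": {"fingers": [-1, -1, -1, -1, 1, 1, 1, 1, 1, 1], "travel": [[0.006, 0.016, 0.4], [0, 0, 0.45], [0, 0, 0.12], [0, 0, 0], [0, 0, 0], [0, 0, 0], [0, 0, 0], [0, 0, 0], [0, 0, 0], [0, 0, 0]], "twist": [0, 0, 0, 0, 0, 0, 0, 0, 0, 0], "force": 60}}

```text
time_s: 18.08
position: [0.6315, 0.001, 0.0818]
tool_rot: [[-0.0, 1.0, 0.0], [1.0, 0.0, -0.0], [-0.0, 0.0, -1.0]]
ft_force: [-1.5, 0.4, 5.0]
grip_width: 0.0137
gripper_force: 58.4
```

Emit:
{"op": "step_arm", "data": {"fingers": [1, 1], "travel": [[0, 0, 0], [0, 0, 0]], "twist": [0, 0]}}

```text
time_s: 18.32
position: [0.6315, 0.001, 0.0818]
tool_rot: [[-0.0, 1.0, 0.001], [1.0, 0.0, -0.0], [-0.0, 0.001, -1.0]]
ft_force: [-2.1, 0.2, 5.1]
grip_width: 0.0134
gripper_force: 58.4
```

Grip 13.6 mm against 20.6 mm for the 22 (a −1.4 offset), so this is a 15 mm tube. On to the gauge.

Emit:
{"op": "step_arm", "data": {"fingers": [1, 1, 1, 1, 1, 1, 1, 1, 1, 1], "travel": [[0, 0, -0.2], [0, 0, -0.4], [0, 0, -0.25], [0.373, -0.322, 0], [0.373, -0.322, 0], [0.373, -0.322, 0], [0.373, -0.322, 0], [0.373, -0.322, 0], [0.373, -0.322, 0], [0, 0, 0]], "twist": [0, 0, 0, 0, 0, 0, 0, 0, 0, 0]}}

```text
time_s: 19.58
position: [0.4361, 0.2266, 0.1662]
tool_rot: [[-0.004, 1.0, -0.001], [1.0, 0.004, 0.0], [0.0, -0.001, -1.0]]
ft_force: [0.2, -1.1, -0.9]
grip_width: 0.0136
gripper_force: 58.7
```

Emit:
{"op": "step_arm", "data": {"fingers": [1, 1, 1], "travel": [[0, 0, 0], [0, 0, 0], [0, 0, 0]], "twist": [0, 0, 0]}}

```text
time_s: 19.95
position: [0.4387, 0.2242, 0.1662]
tool_rot: [[0.001, 1.0, -0.0], [1.0, -0.001, -0.0], [-0.0, -0.0, -1.0]]
ft_force: [-1.0, -0.3, -0.3]
grip_width: 0.0134
gripper_force: 58.7
```

```bash
python3 - <<'E'
from h import *
look(monitor.observe()['position'][2]+.040,15,np.array([[.441,.2727],[.4331,.2294],[.4253,.186],[.4175,.143]]),'w9.png')
E
```

```text
tcp [0.4387 0.2242 0.1662] [-2.e-04 -1.e-04 -1.e+00] w 0.0134
hole 23.3 [0.441  0.2727 0.8947]
hole 19.3 [0.4328 0.2294 0.9523]
hole 16.3 [0.4378 0.205  0.605 ]
hole 13.3 [0.403  0.1595 0.5217]
rim-tcp [-5.000e-04  0.000e+00  6.705e-01]
```

View pics/L_w9.png

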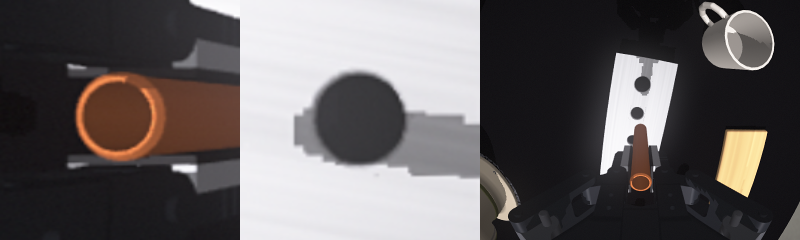

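The gauge hasn't moved and hole 22 is clear. Insert the 15 mm tube in the 22 hole.

Emit:
{"op": "step_arm", "data": {"fingers": [1, 1, 1, 1, 1, 1, 1, 1, 1, 1], "travel": [[0.486, 0.028, 0.1], [0, 0, 0.36], [0, 0, 0], [0, 0, 0.08], [0, 0, 0.08], [0, 0, 0.08], [0, 0, 0.08], [0, 0, 0.08], [0, 0, 0], [0, 0, 0]], "twist": [0, 0, 0, 0, 0, 0, 0, 0, 0, 0]}}

```text
time_s: 21.25
position: [0.4411, 0.2735, 0.0805]
tool_rot: [[-0.0, 1.0, 0.0], [1.0, 0.0, 0.0], [0.0, 0.0, -1.0]]
ft_force: [0.3, -0.1, -0.7]
grip_width: 0.0139
gripper_force: 58.6
```

Emit:
{"op": "step_arm", "data": {"fingers": [1, 1, 1, 1, 1, 1, 1, 1, 1, 1], "travel": [[0, 0, -0.2], [0, 0, -0.2], [0, 0, 0], [-0.22, -0.038, 0], [-0.22, -0.038, 0], [0, 0, 0], [0, 0, 0], [0, 0, 0.08], [0, 0, 0.05], [0, 0, 0]], "twist": [0, 0, 0, 0, 0, 0, 0, 0, 0, 0]}}

```text
time_s: 22.5
position: [0.4331, 0.2295, 0.1067]
tool_rot: [[-0.0, 1.0, -0.001], [1.0, 0.0, -0.0], [-0.0, -0.001, -1.0]]
ft_force: [0.4, -0.7, -0.5]
grip_width: 0.0134
gripper_force: 58.6
```

Emit:
{"op": "step_arm", "data": {"fingers": [1, 1, 1, 1], "travel": [[0, 0, 0.02], [0, 0, 0.02], [0, 0, 0], [0, 0, 0]], "twist": [0, 0, 0, 0]}}

```text
time_s: 23.0
position: [0.4334, 0.2294, 0.1034]
tool_rot: [[-0.0, 1.0, 0.0], [1.0, 0.0, 0.0], [0.0, 0.0, -1.0]]
ft_force: [0.0, -0.5, -1.0]
grip_width: 0.0136
gripper_force: 58.6
```

Free in the 18 hole. Push well through, withdraw, and approach the 15 hole.

Emit:
{"op": "step_arm", "data": {"fingers": [1, 1, 1, 1, 1, 1], "travel": [[0, 0, 0.08], [0, 0, 0.08], [0, 0, 0.07], [0, 0, 0], [0, 0, 0], [0, 0, 0]], "twist": [0, 0, 0, 0, 0, 0]}}

```text
time_s: 23.75
position: [0.4335, 0.2294, 0.0806]
tool_rot: [[-0.0, 1.0, 0.001], [1.0, 0.0, 0.0], [0.0, 0.001, -1.0]]
ft_force: [0.3, -0.6, -0.2]
grip_width: 0.0136
gripper_force: 58.6
```

Emit:
{"op": "step_arm", "data": {"fingers": [1, 1, 1, 1, 1, 1, 1, 1, 1, 1], "travel": [[0, 0, -0.2], [0, 0, -0.2], [0, 0, 0], [-0.217, -0.04, 0], [-0.215, -0.04, 0], [0, 0, 0], [0, 0, 0], [0, 0, 0.06], [0, 0, 0.03], [0, 0, 0]], "twist": [0, 0, 0, 0, 0, 0, 0, 0, 0, 0]}}

```text
time_s: 25.0
position: [0.4252, 0.1864, 0.1109]
tool_rot: [[-0.0, 1.0, -0.001], [1.0, 0.0, -0.0], [-0.0, -0.001, -1.0]]
ft_force: [0.5, 0.3, -0.5]
grip_width: 0.0134
gripper_force: 58.6
```

Emit:
{"op": "step_arm", "data": {"fingers": [1, 1, 1, 1], "travel": [[0, 0, 0.02], [0, 0, 0.02], [0, 0, 0], [0, 0, 0]], "twist": [0, 0, 0, 0]}}

```text
time_s: 25.5
position: [0.4254, 0.1862, 0.1074]
tool_rot: [[-0.0, 1.0, 0.0], [1.0, 0.0, 0.0], [0.0, 0.0, -1.0]]
ft_force: [0.4, -0.8, -0.3]
grip_width: 0.0132
gripper_force: 58.6
```

Emit:
{"op": "step_arm", "data": {"fingers": [1, 1, 1, 1], "travel": [[0, 0, 0.03], [0, 0, 0.03], [0, 0, 0.02], [0, 0, 0]], "twist": [0, 0, 0, 0]}}

```text
time_s: 26.0
position: [0.4253, 0.1862, 0.0991]
tool_rot: [[-0.0, 1.0, -0.0], [1.0, 0.0, -0.0], [-0.0, -0.0, -1.0]]
ft_force: [-0.9, 0.4, 0.0]
grip_width: 0.0134
gripper_force: 58.6
```

Emit:
{"op": "step_arm", "data": {"fingers": [1, 1, 1, 1, 1, 1], "travel": [[0, 0, 0.06], [0, 0, 0.06], [0, 0, 0.07], [0, 0, 0], [0, 0, 0], [0, 0, 0]], "twist": [0, 0, 0, 0, 0, 0]}}

```text
time_s: 26.75
position: [0.4254, 0.1862, 0.0805]
tool_rot: [[-0.0, 1.0, 0.0], [1.0, 0.0, 0.0], [0.0, 0.0, -1.0]]
ft_force: [0.5, 0.5, -0.1]
grip_width: 0.0139
gripper_force: 58.5
```

The 15 mm tube passes the 22, 18 and 15 holes cleanly. Now to port 15a, going high over tube_2 in the header.

Emit:
{"op": "step_arm", "data": {"fingers": [1, 1, 1, 1, 1, 1, 1, 1, 1, 1], "travel": [[0, 0, -0.25], [0, 0, -0.35], [0, 0, -0.5], [0, 0, -0.6], [-0.55, 0.02, 0], [-0.55, 0.02, 0], [-0.55, 0.02, 0], [-0.55, 0.02, 0], [-0.55, 0.02, 0], [-0.55, 0.02, 0]], "twist": [0, 0, 0, 0, 0, 0, 0, 0, 0, 0]}}

```text
time_s: 28.0
position: [0.4371, -0.1456, 0.2506]
tool_rot: [[0.0, 1.0, 0.0], [1.0, -0.0, -0.0], [-0.0, 0.0, -1.0]]
ft_force: [0.9, 1.0, -0.5]
grip_width: 0.0131
gripper_force: 59.1
```

Emit:
{"op": "step_arm", "data": {"fingers": [1, 1, 1, 1, 1, 1, 1, 1], "travel": [[-0.55, 0.02, 0], [-0.55, 0.02, 0], [-0.55, 0.02, 0], [0, 0, 0.3], [0, 0, 0.3], [0, 0, 0], [0, 0, 0], [0, 0, 0]], "twist": [0, 0, 0, 0, 0, 0, 0, 0]}}

```text
time_s: 29.0
position: [0.4438, -0.309, 0.1917]
tool_rot: [[-0.0, 1.0, 0.002], [1.0, 0.0, -0.002], [-0.002, 0.002, -1.0]]
ft_force: [-0.1, -0.6, -0.7]
grip_width: 0.0135
gripper_force: 59.1
```

```bash
python3 - <<'E'
from h import *
lookh([4,3],monitor.observe()['position'][2]+.040,15,'w10.png')
E
```

```text
tcp [ 0.4438 -0.309   0.1917] [ 0.0017 -0.0019 -1.    ] w 0.0135
port 4 15 [ 0.4426 -0.2589  0.5946]
port 3 18 [ 0.4379 -0.2134  0.6733]
rim-tcp [-5.000e-04  0.000e+00  6.968e-01]
```

View pics/H_w10.png

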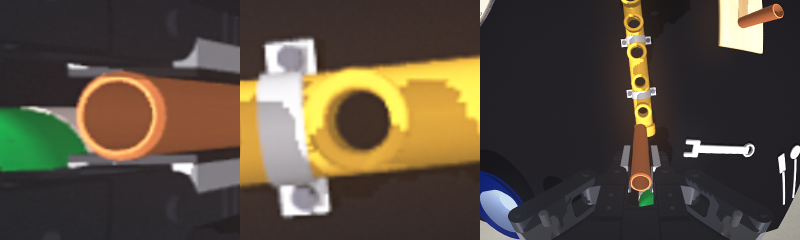

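Emit:
{"op": "step_arm", "data": {"fingers": [1, 1, 1, 1, 1, 1, 1, 1], "travel": [[0.5, -0.008, 0], [0, 0, 0.3], [0, 0, 0.28], [0, 0, 0], [0, 0, 0], [0, 0, 0.03], [0, 0, 0], [0, 0, 0]], "twist": [0, 0, 0, 0, 0, 0, 0, 0]}}

```text
time_s: 30.05
position: [0.4427, -0.2589, 0.1296]
tool_rot: [[-0.0, 1.0, 0.0], [1.0, 0.0, -0.0], [-0.0, 0.0, -1.0]]
ft_force: [-0.3, 0.1, -0.4]
grip_width: 0.0134
gripper_force: 59.1
```

Emit:
{"op": "step_arm", "data": {"fingers": [1, 1, 1, 1, 1], "travel": [[0, 0, 0.03], [0, 0, 0.03], [0, 0, 0.02], [0, 0, 0], [0, 0, 0]], "twist": [0, 0, 0, 0, 0]}}

```text
time_s: 30.68
position: [0.4426, -0.2589, 0.1214]
tool_rot: [[-0.0, 1.0, 0.0], [1.0, 0.0, -0.0], [-0.0, 0.0, -1.0]]
ft_force: [0.5, 0.3, -0.2]
grip_width: 0.0133
gripper_force: 59.1
```

Emit:
{"op": "step_arm", "data": {"fingers": [1, 1, 1, 1, 1, 1, 1], "travel": [[0, 0, 0.05], [0, 0, 0.05], [0, 0, 0.04], [0, 0, 0.02], [0, 0, 0.02], [0, 0, 0], [0, 0, 0]], "twist": [0, 0, 0, 0, 0, 0, 0]}}

```text
time_s: 31.55
position: [0.4428, -0.2589, 0.1038]
tool_rot: [[-0.0, 1.0, 0.001], [1.0, 0.0, -0.001], [-0.001, 0.001, -1.0]]
ft_force: [-0.5, 1.4, 5.3]
grip_width: 0.0136
gripper_force: 59.6
```

Seated on the stop. Release and go over tube_5.

Emit:
{"op": "step_arm", "data": {"fingers": [-1, -1, -1, -1, -1, -1, -1, -1, -1, -1], "travel": [[0, 0, 0], [0, 0, 0], [0, 0, 0], [0, 0, -0.2], [0, 0, -0.55], [0.305, 0.475, 0], [0.305, 0.475, 0], [0.305, 0.475, 0], [0.305, 0.475, 0], [0, 0, 0]], "twist": [0, 0, 0, 0, 0, 0, 0, 0, 0, 0]}}

```text
time_s: 32.8
position: [0.6346, -0.1343, 0.1772]
tool_rot: [[-0.004, 1.0, -0.0], [1.0, 0.004, 0.001], [0.001, -0.0, -1.0]]
ft_force: [-0.3, -0.8, 0.5]
grip_width: 0.0854
gripper_force: 0.0
```

Emit:
{"op": "step_arm", "data": {"fingers": [-1, -1, -1, -1], "travel": [[0, 0, 0], [0, 0, 0], [0, 0, 0], [0, 0, 0]], "twist": [0, 0, 0, 0]}}

```text
time_s: 33.3
position: [0.6323, -0.1372, 0.1786]
tool_rot: [[0.001, 1.0, 0.0], [1.0, -0.001, -0.0], [-0.0, 0.0, -1.0]]
ft_force: [-1.0, 0.5, -0.3]
grip_width: 0.0854
gripper_force: 0.0
```

```bash
python3 - <<'E'
from h import *
print(monitor.observe()['position'])
im,d,c=grab('wrist','w11.png')
b=tube_top(im,c,'wrist',.631,-.137)
g=rect(im,c,'wrist',.631,-.137,.122,.02)
si,_,_=grab('side','s11.png')
cv2.imwrite('pics/c11.png',np.hstack([cv2.resize(g,(240,240)),cv2.resize(si[100:400,150:450],(240,240)),cv2.resize(im,(320,240))]))
E
```

```text
[ 0.63228746 -0.1372468   0.17858485]
    15 [ 0.635  -0.1348  0.2982]
    18 [ 0.6348 -0.1365  0.3208]
    22 [ 0.635  -0.1388  0.5513]
```

View pics/c11.png

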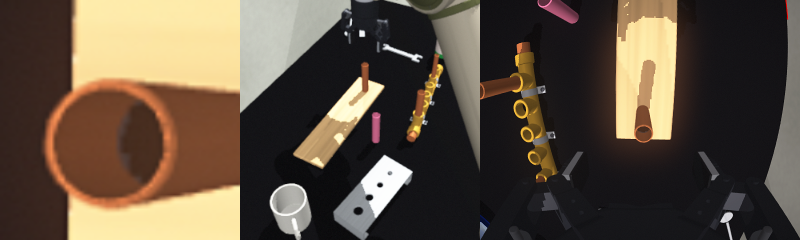

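Tube_5's rim measures 22 mm, centred at (0.635, −0.1387). Tube_3 is standing in 15a. Grip tube_5.

Emit:
{"op": "step_arm", "data": {"fingers": [-1, -1, -1, -1, 1, 1, 1, 1, 1, 1], "travel": [[-0.014, 0.032, 0.4], [0, 0, 0.45], [0, 0, 0.12], [0, 0, 0], [0, 0, 0], [0, 0, 0], [0, 0, 0], [0, 0, 0], [0, 0, 0], [0, 0, 0]], "twist": [0, 0, 0, 0, 0, 0, 0, 0, 0, 0], "force": 60}}

```text
time_s: 34.65
position: [0.636, -0.1383, 0.082]
tool_rot: [[-0.0, 1.0, 0.001], [1.0, 0.0, -0.0], [-0.0, 0.001, -1.0]]
ft_force: [-2.0, 0.5, 6.3]
grip_width: 0.0209
gripper_force: 58.5
```

22 mm confirmed by the grip (20.9). Carry it high over the decoy to the gauge.

Emit:
{"op": "step_arm", "data": {"fingers": [1, 1, 1, 1, 1, 1, 1, 1, 1, 1], "travel": [[0, 0, -0.2], [0, 0, -0.45], [0, 0, -0.6], [0.519, -0.283, 0], [0.519, -0.283, 0], [0.519, -0.283, 0], [0.519, -0.283, 0], [0.519, -0.283, 0], [0.519, -0.283, 0], [0.519, -0.283, 0]], "twist": [0, 0, 0, 0, 0, 0, 0, 0, 0, 0]}}

```text
time_s: 35.9
position: [0.4365, 0.2265, 0.2062]
tool_rot: [[0.0, 1.0, -0.0], [1.0, -0.0, 0.0], [0.0, -0.0, -1.0]]
ft_force: [0.3, 1.0, -1.1]
grip_width: 0.0205
gripper_force: 58.9
```

Emit:
{"op": "step_arm", "data": {"fingers": [1, 1, 1, 1, 1], "travel": [[0, 0, 0.4], [0, 0, 0], [0, 0, 0], [0, 0, 0], [0, 0, 0]], "twist": [0, 0, 0, 0, 0]}}

```text
time_s: 36.52
position: [0.4382, 0.2248, 0.167]
tool_rot: [[0.001, 1.0, 0.001], [1.0, -0.001, 0.0], [0.0, 0.001, -1.0]]
ft_force: [0.6, 0.1, -1.3]
grip_width: 0.021
gripper_force: 58.9
```

```bash
python3 - <<'E'
from h import *
look(monitor.observe()['position'][2]+.040,22,np.array([[.441,.2727],[.4331,.2294],[.4253,.186],[.4175,.143]]),'w12.png')
E
```

```text
tcp [0.4382 0.2248 0.167 ] [ 1.3e-03  3.0e-04 -1.0e+00] w 0.021
hole 23.3 [0.4408 0.2727 0.8749]
hole 19.3 [0.4326 0.2292 0.9507]
hole 16.3 [0.4246 0.186  0.4654]
hole 13.3 [0.397  0.1602 0.4689]
rim-tcp [-0.0007  0.      0.6299]
```

View pics/L_w12.png

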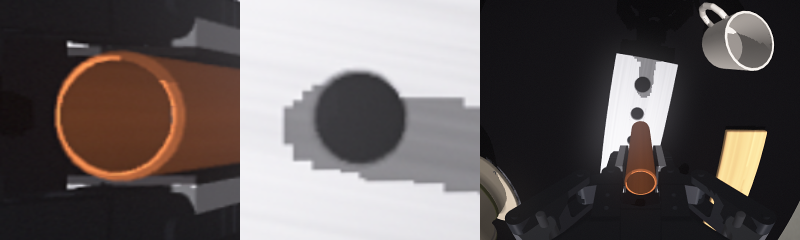

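Emit:
{"op": "step_arm", "data": {"fingers": [1, 1, 1, 1, 1, 1, 1, 1], "travel": [[0.482, 0.032, 0.1], [0, 0, 0.36], [0, 0, 0], [0, 0, 0.05], [0, 0, 0.04], [0, 0, 0.03], [0, 0, 0], [0, 0, 0]], "twist": [0, 0, 0, 0, 0, 0, 0, 0]}}

```text
time_s: 37.58
position: [0.441, 0.2733, 0.1085]
tool_rot: [[0.0, 1.0, 0.0], [1.0, -0.0, 0.0], [0.0, 0.0, -1.0]]
ft_force: [0.3, -0.0, -0.6]
grip_width: 0.0207
gripper_force: 59.0
```

Emit:
{"op": "step_arm", "data": {"fingers": [1, 1, 1, 1], "travel": [[0, 0, 0.03], [0, 0, 0.03], [0, 0, 0], [0, 0, 0]], "twist": [0, 0, 0, 0]}}

```text
time_s: 38.08
position: [0.4409, 0.2733, 0.1023]
tool_rot: [[-0.0, 1.0, -0.0], [1.0, 0.0, -0.0], [-0.0, -0.0, -1.0]]
ft_force: [0.5, -0.0, -0.4]
grip_width: 0.0209
gripper_force: 58.9
```

Emit:
{"op": "step_arm", "data": {"fingers": [1, 1, 1, 1, 1, 1, 1], "travel": [[0, 0, 0.06], [0, 0, 0.06], [0, 0, 0.06], [0, 0, 0.038], [0, 0, 0], [0, 0, 0], [0, 0, 0]], "twist": [0, 0, 0, 0, 0, 0, 0]}}

```text
time_s: 38.95
position: [0.4409, 0.2733, 0.0807]
tool_rot: [[-0.0, 1.0, 0.0], [1.0, 0.0, 0.0], [0.0, 0.0, -1.0]]
ft_force: [0.3, 0.5, -0.5]
grip_width: 0.0205
gripper_force: 58.9
```

Emit:
{"op": "step_arm", "data": {"fingers": [1, 1, 1, 1, 1, 1, 1, 1, 1, 1], "travel": [[0, 0, -0.25], [0, 0, -0.35], [0, 0, -0.5], [0, 0, -0.6], [-0.56, -0.017, 0], [-0.56, -0.017, 0], [-0.56, -0.017, 0], [-0.56, -0.017, 0], [-0.56, -0.017, 0], [-0.56, -0.017, 0]], "twist": [0, 0, 0, 0, 0, 0, 0, 0, 0, 0]}}

```text
time_s: 40.2
position: [0.4303, -0.0645, 0.2508]
tool_rot: [[-0.0, 1.0, 0.001], [1.0, 0.0, -0.0], [-0.0, 0.001, -1.0]]
ft_force: [1.4, -0.2, -1.4]
grip_width: 0.0203
gripper_force: 59.5
```

Emit:
{"op": "step_arm", "data": {"fingers": [1, 1, 1, 1, 1], "travel": [[-0.58, -0.017, 0], [0, 0, 0], [0, 0, 0], [0, 0, 0], [0, 0, 0]], "twist": [0, 0, 0, 0, 0]}}

```text
time_s: 40.83
position: [0.4291, -0.1197, 0.2506]
tool_rot: [[-0.002, 1.0, 0.0], [1.0, 0.002, -0.0], [-0.0, 0.0, -1.0]]
ft_force: [0.3, 1.2, -0.3]
grip_width: 0.0207
gripper_force: 59.5
```

Emit:
{"op": "step_arm", "data": {"fingers": [1, 1, 1, 1, 1, 1, 1], "travel": [[-0.01, -0.003, 0.4], [0, 0, 0.4], [0, 0, 0.38], [0, 0, 0], [0, 0, 0], [0, 0, 0], [0, 0, 0]], "twist": [0, 0, 0, 0, 0, 0, 0]}}

```text
time_s: 41.7
position: [0.429, -0.1219, 0.1334]
tool_rot: [[-0.0, 1.0, 0.002], [1.0, 0.0, -0.001], [-0.001, 0.002, -1.0]]
ft_force: [0.6, -0.7, -1.5]
grip_width: 0.0207
gripper_force: 59.4
```

```bash
python3 - <<'E'
from h import *
lookh([2,3],monitor.observe()['position'][2]+.040,22,'w13.png')
E
```

```text
tcp [ 0.429  -0.1219  0.1334] [ 1.6e-03 -9.0e-04 -1.0e+00] w 0.0207
port 2 18 [ 0.4444 -0.177   0.2498]
port 3 18 [ 0.4379 -0.2014  0.2914]
rim-tcp [-7.000e-04 -3.000e-04  6.509e-01]
```

Emit:
{"op": "step_arm", "data": {"fingers": [1, 1, 1, 1, 1, 1], "travel": [[0.005, -0.002, 0.04], [0, 0, 0.03], [0, 0, 0.03], [0, 0, 0], [0, 0, 0], [0, 0, 0]], "twist": [0, 0, 0, 0, 0, 0]}}

```text
time_s: 42.5
position: [0.4285, -0.1212, 0.1226]
tool_rot: [[-0.0, 1.0, 0.0], [1.0, 0.0, -0.0], [-0.0, 0.0, -1.0]]
ft_force: [-0.5, -0.6, -0.7]
grip_width: 0.0208
gripper_force: 59.4
```

Emit:
{"op": "step_arm", "data": {"fingers": [1, 1, 1, 1, 1, 1, 1], "travel": [[0, 0, 0.05], [0, 0, 0.05], [0, 0, 0.05], [0, 0, 0.02], [0, 0, 0.02], [0, 0, 0], [0, 0, 0]], "twist": [0, 0, 0, 0, 0, 0, 0]}}

```text
time_s: 43.38
position: [0.4286, -0.1213, 0.1039]
tool_rot: [[-0.0, 1.0, 0.001], [1.0, 0.0, -0.0], [-0.0, 0.001, -1.0]]
ft_force: [-1.3, -0.2, 6.3]
grip_width: 0.0207
gripper_force: 60.0
```

Seated. Release, back off, and check the final scene.

Emit:
{"op": "step_arm", "data": {"fingers": [-1, -1, -1, -1, -1, -1, -1, -1, -1, -1], "travel": [[0, 0, 0], [0, 0, 0], [0, 0, 0], [0, 0, -0.2], [0, 0, -0.5], [0, 0, -0.5], [0, 0, -0.5], [-0.4, -0.3, 0], [0, 0, 0], [0, 0, 0]], "twist": [0, 0, 0, 0, 0, 0, 0, 0, 0, 0]}}

```text
time_s: 44.62
position: [0.3985, -0.161, 0.2733]
tool_rot: [[0.0, 1.0, -0.0], [1.0, -0.0, 0.001], [0.001, -0.0, -1.0]]
ft_force: [-0.1, 0.3, -0.1]
grip_width: 0.0854
gripper_force: 0.0
```

```bash
python3 - <<'E'
from h import *
for n in('scene','side'):
    im,d,c=grab(n,n+'9.png')
    for q in ['tube_1','gauge','mug','soap','wrench','tape_roll']:
        for r in models.trace(n,q)[:4 if q=='tube_1' else 1]:
            v,u=np.nonzero(r['mask']);P=pts(d,c,n,u,v);print(n,q,round(r['confidence'],2),np.round(np.percentile(P,[2,50,98],axis=0),3).tolist())
a=cv2.imread('pics/scene9.png')[100:400,150:600];b=cv2.imread('pics/side9.png')[100:400,180:520]
cv2.imwrite('pics/fin.png',np.hstack([a,b]))
E
```

```text
scene tube_1 0.89 [[0.504, 0.023, 0.005], [0.522, 0.036, 0.064], [0.526, 0.043, 0.108]]
scene tube_1 0.86 [[0.42, -0.131, 0.057], [0.437, -0.116, 0.107], [0.442, -0.11, 0.144]]
scene tube_1 0.81 [[0.238, -0.207, -0.001], [0.432, -0.073, 0.097], [0.438, -0.065, 0.143]]
scene tube_1 0.72 [[0.438, -0.264, 0.061], [0.448, -0.255, 0.106], [0.453, -0.25, 0.144]]
scene gauge 0.71 [[0.376, 0.102, -0.001], [0.435, 0.215, 0.039], [0.486, 0.315, 0.041]]
scene mug 0.69 [[0.536, 0.307, 0.004], [0.605, 0.347, 0.057], [0.625, 0.391, 0.092]]
scene soap 0.79 [[0.456, -0.477, 0.006], [0.485, -0.448, 0.074], [0.502, -0.434, 0.151]]
scene wrench 0.97 [[0.542, -0.416, -0.0], [0.635, -0.394, 0.007], [0.701, -0.373, 0.01]]
scene tape_roll 0.71 [[0.484, 0.422, -0.001], [0.514, 0.447, 0.014], [0.535, 0.472, 0.02]]
side tube_1 0.81 [[0.411, -0.087, 0.057], [0.42, -0.068, 0.108], [0.431, -0.064, 0.142]]
side tube_1 0.65 [[0.499, 0.021, 0.001], [0.507, 0.04, 0.066], [0.519, 0.044, 0.108]]
side tube_1 0.64 [[0.433, -0.265, 0.057], [0.439, -0.253, 0.103], [0.446, -0.249, 0.141]]
side tube_1 0.46 [[0.415, -0.132, 0.067], [0.422, -0.115, 0.128], [0.435, -0.105, 0.143]]
side gauge 0.9 [[0.371, 0.109, 0.0], [0.426, 0.224, 0.038], [0.481, 0.316, 0.041]]
side mug 0.81 [[0.528, 0.306, 0.002], [0.583, 0.343, 0.054], [0.618, 0.392, 0.091]]
side soap 0.87 [[0.438, -0.468, 0.005], [0.462, -0.444, 0.075], [0.492, -0.433, 0.148]]
side wrench 0.55 [[0.533, -0.413, -0.003], [0.6, -0.394, 0.004], [0.692, -0.374, 0.008]]
side tape_roll 0.73 [[0.479, 0.423, 0.001], [0.505, 0.449, 0.016], [0.53, 0.473, 0.019]]
```

View pics/fin.png

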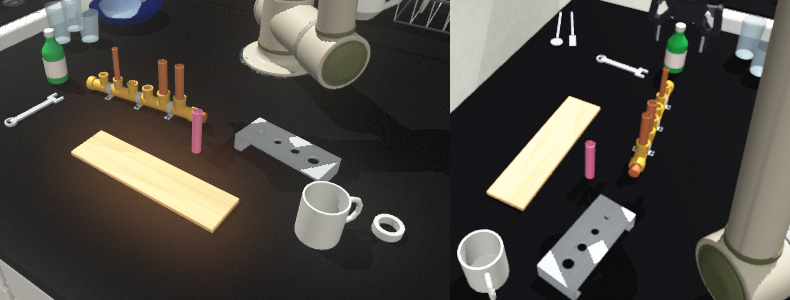

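All three tubes stand upright in sockets 22a, 22b and 15a. Their tops are at 0.144 m, so they are on the stop. The gauge and the other objects are where they were.

```bash
python3 -c "
from h import *
print(close_job())"
```

```text
the job is handed in; nothing more can be done
None
```

The job is handed in: tube_2 (22 mm), tube_3 (15 mm) and tube_5 (22 mm) each passed cleanly through the gauge down to their own hole (no smaller hole was tried; size confirmed by camera and grip width) and now stand on the stop in sockets 22a, 15a and 22b; places 1 and 4 were empty, and nothing else was disturbed.

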